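# Load a vial photometer and push its stiff shuttle home

### The job

Measure the red-capped sample: stand its vial in the cup of the photometer's shuttle while the shuttle is parked in its loading position, then push the shuttle into the reading head. It is stuck in its loading detent and needs a firm push to break free; after that take it on gently until you feel the sprung end stop hidden in the head, press it home against that stop without ramming it, and leave it resting there with the vial upright in the cup. Leave the other vials standing where they are.

Things in the scene. Friction and masses are not known exactly. Their poses are not given: they have to be found in the camera images.
- bed: Vial photometer, fixed to the bench: grey bed plate 405 x 96 mm, top 15 mm above the bench, with an aluminium rail 38 mm wide along it (top 28 mm above the bench) and a reading head at one end. Origin at bench height below the vial cup in the loading position; x along the rail into the head (the way the shuttle is pushed), z up. The bed reaches from x = -190 to +215 mm.
- head: Reading head fixed on the bed, origin and axes as bed. Hidden inside is the end stop, a sprung pin set differently every time: first touched at shuttle_slide 0.112 to 0.163 m. Its spring starts at 0.6 N and rises 2.5 N per mm for 3 mm, then it is solid. Home means bearing on it with over 5 N; over 15 N is ramming. Released, the shuttle springs back up to 2 mm and friction keeps it on the pin.
- mouth (a point): Middle of the upper edge of the head's mouth, 106 mm above the bench; axes as the bed's. The mouth is 66 mm wide; cup and vial pass under it, a gripper does not. White side walls, grey top with display: the head is 132 mm wide, reaches 134 mm behind this point and stands 172 mm tall.
- shuttle: Black plate 198 x 56 x 12 mm, 0.35 kg, sliding on the rail along the bed's x; vial cup at its front, push knob at its rear. Its top is 40 mm above the bench. Origin on its underside, 28 mm above the bench, below the cup's centre; axes as the bed's.
- shuttle_slide (a joint): Travel of the shuttle along the bed's x axis in m: 0 = loading position, grows into the head. At 0 a sprung ball holds it fast: 9 to 16 N along the rail, different every time, are needed to break it free; the ball lets go within the first 7 mm and the push then drops to a running drag of 3 to 5 N.
- cup_floor (a point): Centre of the floor of the round aluminium cup on the shuttle, where the vial's underside comes to stand (42 mm above the bench). Cup 38 mm outside, about 25 mm inside, 16 mm deep, rim 58 mm above the bench. In the loading position its centre is 83 mm in front of the head's mouth.
- knob_top (a point): Centre of the top of the shuttle's upright black push knob, 90 mm above the bench: a cylinder 22 mm in diameter, 46 mm high, on a steel collar (33 mm wide, its top 44 mm above the bench). It stands on the rail's centre line 150 mm behind the cup. It may be gripped, or pushed from behind.
- vial_red: Sample vial with red cap, brown contents, glass, 21 mm diameter, 50 mm tall (cap: top 9 mm, 18.5 mm diameter), about 14 g, standing on the bench. Origin at the centre of its underside, z up.
- vial_blue: Vial of the same size with blue cap, standing on the bench; not to be used. Origin at the centre of its underside.
- vial_white: Vial of the same size with white cap, standing on the bench; not to be used. Origin at the centre of its underside.
Not all that is in view belongs to the job. What is shaped like the vial_red but orange or purple is not meant.

How it is judged (in metres and radians):
On the way, in this order (a step that is already met when the one before it is completed fails the run):
1. the red-capped vial stands in the cup, let go, the shuttle still in its loading position (horizontal distance between vial_red and cup_floor below 0.005 m and z of vial_red in the frame of cup_floor below 0.004 m and angle between vial_red's own z axis and vertical below 0.2 rad and contact force between the fingers and vial_red below 0.05 N and value of joint shuttle_slide below 0.006 m), for 0.2 s.
2. the shuttle, with the vial in its cup, is pressed home against the end stop with more than 5 N (horizontal distance between vial_red and cup_floor below 0.005 m and z of vial_red in the frame of cup_floor below 0.004 m and angle between vial_red's own z axis and vertical below 0.2 rad and contact force between shuttle and head above 5 N), for 0.2 s.
At the end, for the whole second after the job is handed in: The shuttle is in the reading head and rests, released, against the sprung end stop (still bearing on it with at least 0.4 N) and at rest; the red-capped vial stands upright (within 0.2 rad) on the floor of the cup (within 4 mm of the floor, 5 mm of its centre) (horizontal distance between vial_red and cup_floor below 0.005 m and z of vial_red in the frame of cup_floor below 0.004 m and angle between vial_red's own z axis and vertical below 0.2 rad and contact force between shuttle and head above 0.4 N and value of joint shuttle_slide above 0.105 m and linear speed of each of vial_red, shuttle below 0.01 m/s); the robot touches nothing.
It fails at once if the end stop is rammed: the shuttle bears on it with more than 15 N (contact force between shuttle and head above 15 N).
It fails at once if the red-capped vial is tipped over (angle between vial_red's own z axis and vertical above 1 rad).
It fails at once if another vial is knocked over or shifted by more than 30 mm (distance of any of vial_blue, vial_white from where it was at the start of the episode above 0.03 m or angle between any of vial_blue, vial_white's own z axis and vertical above 0.5 rad).
It also fails if it takes over 64 s, if anything falls off the work surface, if the arm or the gripper's body presses on something with over 40 N, if the wrist force passes 120 N, or if a joint passes its speed limit or range.

### The arm

A 6-joint arm with a two-finger parallel gripper is mounted at the origin on a cart in front of the work surface, level with it; the furniture and walls round the work are solid. World frame = base frame: x ahead of the robot, y to its left, z up, the work surface at z = 0. Lengths are in m, angles in degrees, forces in N, time in s.
With the tool pointing down it reaches from about 0.4 to 0.825 m from the base axis. Payload 7 kg.
Tool frame: the origin (TCP) lies at the very end of the fingers, on their centre line; the grasp point (between the pads) lies 19 mm behind it; y points along the fingers, x is the direction in which the jaws open and shut, and the axes are right-handed (so a half turn about y gives the same grasp; the last joint's range is limited). The gripper opens to 88 mm and grips with 3 to 60 N. Pads are 19 mm wide; open, the fingers measure 130 mm over their backs; the gripper's body (78 mm by 193 mm) begins 47 mm behind the grasp point.
Start: joints at [90.361, 20.546, 0.682, 0, -70.136, -16.507], TCP at [0.188, 0.648, 0.227] pointing down, gripper open.
Joint ranges: [-176.03, 176.03], [-82.01, 121.73], [-58.28, 71.71], [-173.87, 95.51], [-174.79, -0.11], [-173.66, 173.66]. Speed limits (degrees/s): [136.94, 136.94, 172.46, 180, 180, 180].

### API

Orientations are given as [roll, pitch, yaw] about the fixed x, y, z axes, in that order (R = Rz(yaw) Ry(pitch) Rx(roll)).
In Python, from plant import ctrl gives the robot as it stands.
- The arm moves only by the shell command python3 -m crank 'ROWS'. ROWS is JSON, a list that holds one entry, the list of rows, each a list of 5 numbers: the closure, from -1 (fully open) to 1 (shut), then the shift along the tool's x, y, z in mm, then the turn about the tool's y in rad. In form: [[[claw, x, y, z, turn], ...]]. A call has 1 to 12 rows; each row is the pose to reach, as a shift and turn from the pose commanded when the call began, along the tool's axes at that moment; what a row does not reach only later rows make up. A row lasts 1/8 s, in which the tool goes at most 62.5 mm and 10.7 degrees, less where a joint would pass 70% of its speed; a pose out of reach is approached as far as the arm can. A call with a gripper value outside its range is refused whole. The fingers move at their own pace and stop on an object; the grip force is fixed at half the most. Time passes only in rows, so rows that repeat a pose let the fingers close. It gives the time, the measured TCP pose, the force and the opening at its end, in the units of the state.
- ctrl.get_obs(): the state, without advancing time (a new reading comes with each control period).
- ctrl.snapshot(name): name is "side" or "top" or "wrist"; returns the picture (480x640x3 uint8, red, green, blue); there is no depth.
- ctrl.camera_model(name): a dict with "fx", "fy", "cx", "cy" (pixels), "origin" and "orientation" of the camera in the world; the wrist camera has in their place "hand_eye" (4x4, takes a point from camera to tool coordinates, whose origin is the TCP and whose axes are the tool frame's). Camera axes: x right, y down, z forward; pixel columns grow to the right and rows downward; lengths in m; the calibration is good to about 2 mm. The wrist camera is an equidistant fisheye: a pixel r from the principal point sees the ray r / f radians off the axis. A picture is of the moment at which its call begins: read the wrist's pose just before it. camera_model takes no time and is no camera call.
- ctrl.close_job(): hands the job in, once; it reports no verdict.
Trained networks look in the newest picture that a camera, given by its name, has taken for a name from the list of things; names that differ only in an ending like _2 or _b are one class to them, and where a whole thing is asked for, a point or a joint stands for the part that bears it (a point fixed in the world has none). Each returns a list of dicts, best first, with "confidence" (0 to 1); they miss things now and then, are a little off and sometimes report something else, mostly with a low value. They report only what shows in the picture. A call takes as long as a camera call. They do not tell look-alikes from the thing itself.
- ctrl.find_in(camera, name): "extent" ([left, top, width, height] in pixels, round what is visible of it).
The state is a dict: "clock": time; "joint_pos": joint angles; "qvel": joint speeds; "tau": joint torques, N m; "tool_pos": TCP position; "orientation": TCP orientation; "force": force on the tool from outside, world axes, zero at the start; "moment": the same for the moment, N m; "opening": finger opening in m.
Only numpy, scipy, OpenCV 4.12 (cv2) and the standard library are available. Lean on these libraries where they do the work, as an engineer would, in place of code of your own. Each camera call takes 0.05 s, during which the arm holds its last target.

## Working session

There is one attempt and no reset: what is moved stays moved. The work goes in short steps, Python scripts to look and compute and a shell command to move; the robot and the scene stay as the last step left them, time stands still between calls to the robot, and variables do not carry over. Pictures are saved under pics/ and viewed, and the job is handed in when it is done.

```bash
ls; mkdir -p pics; python3 - <<'E'
from plant import ctrl
import cv2
print(ctrl.get_obs())
for n in ("side","top","wrist"):
    im=ctrl.snapshot(n); cv2.imwrite(f"pics/{n}0.png",im[:,:,::-1]); print(n,ctrl.camera_model(n))
    for k in ("vial_red","shuttle","head","knob_top","vial_blue","vial_white","cup_floor"):
        print(k,[(d["extent"],round(d["confidence"],2)) for d in ctrl.find_in(n,k)][:4])
E
```

```text
pics
{'clock': 0.0, 'joint_pos': array([ 9.03615436e+01,  2.05901522e+01,  6.33918164e-01, -2.06461046e-02,
       -7.01350377e+01, -1.65071558e+01]), 'qvel': array([-0.03174456, -0.00751749, -0.08510835, -0.07161149,  0.00949007,
       -0.02747041]), 'tau': array([ 3.00504162e-04, -5.82720780e+01,  2.93054241e+01,  6.99713320e+00,
        6.78488650e-03, -1.61648632e-04]), 'tool_pos': array([0.18758727, 0.64790443, 0.2256366 ]), 'orientation': array([-8.99926727e+01, -9.30251455e-02, -1.06152649e+02]), 'force': array([-0.31567559, -1.06957867, -0.0369901 ]), 'moment': array([-0.03302528, -0.00691314,  0.00047268]), 'opening': 0.08781731000829414}
side {'fx': 572.9560990807677, 'fy': 572.9560990807677, 'cx': 317.7287103754536, 'cy': 233.75307534763584, 'origin': array([ 0.33547712, -0.79060199,  0.66310366]), 'orientation': array([-129.3060559 ,    1.32077492,  -19.48512469])}
vial_red [([351.7, 286.9, 16.7, 28.6], 0.87), ([365.4, 348.5, 18.8, 33.9], 0.8), ([212.2, 175.6, 105.6, 58.8], 0.73), ([363.2, 310.5, 15.3, 32.7], 0.67)]
shuttle [([211.6, 174.0, 105.8, 57.9], 0.97)]
head [([3
[... 806 characters left out ...]
6], 0.87)]
vial_blue [([369.3, 285.6, 7.6, 10.3], 0.47), ([224.1, 221.2, 40.9, 96.9], 0.45)]
vial_white []
cup_floor [([224.0, 225.8, 42.0, 89.5], 0.21)]
wrist {'fx': 371.64829954431775, 'fy': 371.64829954431775, 'cx': 319.7688362082946, 'cy': 236.80811494763674, 'hand_eye': array([[ 9.99999959e-01, -1.90944334e-04, -2.15354082e-04,
         1.05083632e-04],
       [ 1.49384141e-04, -2.95223405e-01,  9.55428238e-01,
        -1.57299771e-01],
       [-2.46011174e-04, -9.55428231e-01, -2.95223365e-01,
         8.05444833e-02],
       [ 0.00000000e+00,  0.00000000e+00,  0.00000000e+00,
         1.00000000e+00]])}
vial_red []
shuttle []
head []
knob_top []
vial_blue []
vial_white []
cup_floor []
```

View pics/side0.png

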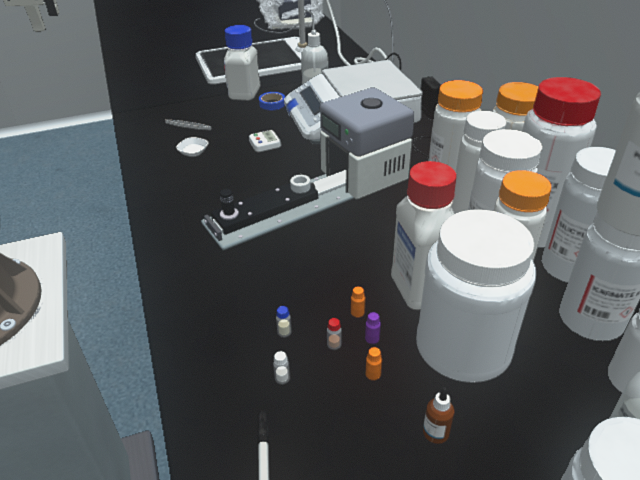

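View pics/top0.png

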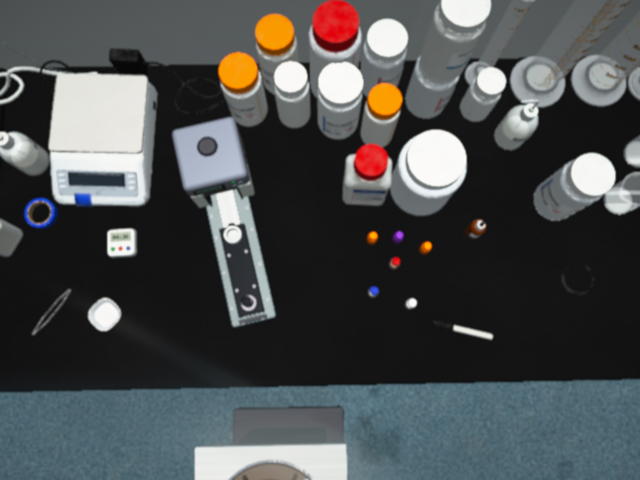

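View pics/wrist0.png

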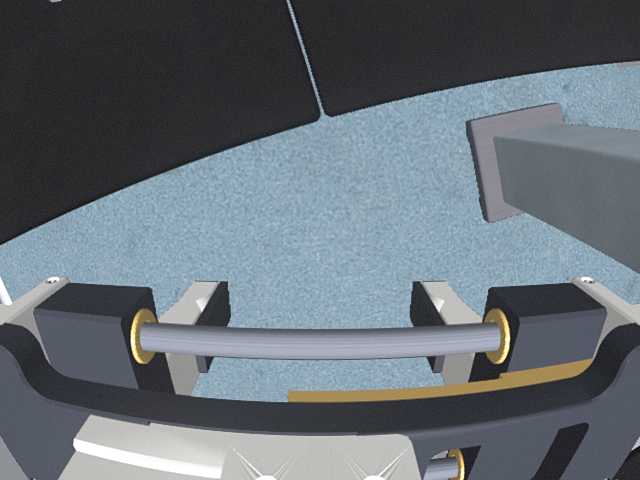

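The side view shows the red-capped vial at about (334,333), with orange and purple look-alikes to its right, and blue and white at (283,320) and (281,367). The shuttle knob is at (227,198) and the cup at (300,183). In the top view red is at (395,263), the cup at (233,233) and the knob at (249,302).

```bash
cat > h.py <<'E'
import numpy as np, cv2
from scipy.spatial.transform import Rotation as R
from plant import ctrl
def ray(cam,uv,obs=None):
    m=ctrl.camera_model(cam); u,v=uv
    a=np.array([(u-m["cx"])/m["fx"],(v-m["cy"])/m["fy"]])
    if cam=="wrist":
        th=np.hypot(*a); d=np.array([*(a/max(th,1e-9)*np.sin(th)),np.cos(th)])
        T=np.eye(4);T[:3,:3]=R.from_euler("xyz",obs["orientation"],degrees=True).as_matrix();T[:3,3]=obs["tool_pos"]
        T=T@m["hand_eye"]; return T[:3,3],T[:3,:3]@d
    return np.array(m["origin"]),R.from_euler("xyz",m["orientation"],degrees=True).as_matrix()@np.array([*a,1])
def atz(cam,uv,z,obs=None):
    o,d=ray(cam,uv,obs); return o+d*(z-o[2])/d[2]
def proj(cam,p,obs=None):
    m=ctrl.camera_model(cam);p=np.array(p,float)
    if cam=="wrist":
        T=np.eye(4);T[:3,:3]=R.from_euler("xyz",obs["orientation"],degrees=True).as_matrix();T[:3,3]=obs["tool_pos"]
        T=T@m["hand_eye"]; c=T[:3,:3].T@(p-T[:3,3]); r=np.hypot(c[0],c[1]);th=np.arctan2(r,c[2])
        return np.array([m["cx"]+m["fx"]*th*c[0]/r,m["cy"]+m["fy"]*th*c[1]/r])
    c=R.from_euler("xyz",m["orientation"],degrees=True).as_matrix().T@(p-m["origin"])
    return np.array([m["cx"]+m["fx"]*c[0]/c[2],m["cy"]+m["fy"]*c[1]/c[2]])
def zoom(src,out,x0,y0,w,h,k):
    im=cv2.imread(src)[y0:y0+h,x0:x0+w]; cv2.imwrite(out,cv2.resize(im,None,fx=k,fy=k,interpolation=cv2.INTER_CUBIC))
E
python3 - <<'E'
from h import *
zoom("pics/side0.png","pics/s1.png",190,160,150,100,5)
zoom("pics/side0.png","pics/s2.png",260,280,140,110,5)
zoom("pics/top0.png","pics/t1.png",200,180,90,150,4)
zoom("pics/top0.png","pics/t2.png",350,220,100,100,6)
for n,uv,z in [("red",(395,262),.05),("blue",(373.5,291.5),.05),("white",(411,303),.05),("purple",(398,237),.05),("cup",(233,233),.058),("knob",(249,302),.09)]: print(n,atz("top",uv,z).round(4))
for n,uv,z in [("red",(334,323),.05),("blue",(283,311),.05),("white",(281,355),.05),("cup",(300,180),.058),("knob",(226,194),.09)]: print(n,atz("side",uv,z).round(4))
E
```

```text
red [ 0.5262 -0.2724  0.05  ]
blue [ 0.4641 -0.2242  0.05  ]
white [ 0.4381 -0.3024  0.05  ]
purple [ 0.5804 -0.2812  0.05  ]
cup [0.595  0.0728 0.058 ]
knob [0.4438 0.0348 0.09  ]
red [ 0.5269 -0.2764  0.05  ]
blue [ 0.4658 -0.2286  0.05  ]
white [ 0.44   -0.3046  0.05  ]
cup [0.5911 0.0739 0.058 ]
knob [0.4442 0.0341 0.09  ]
```

View pics/s1.png

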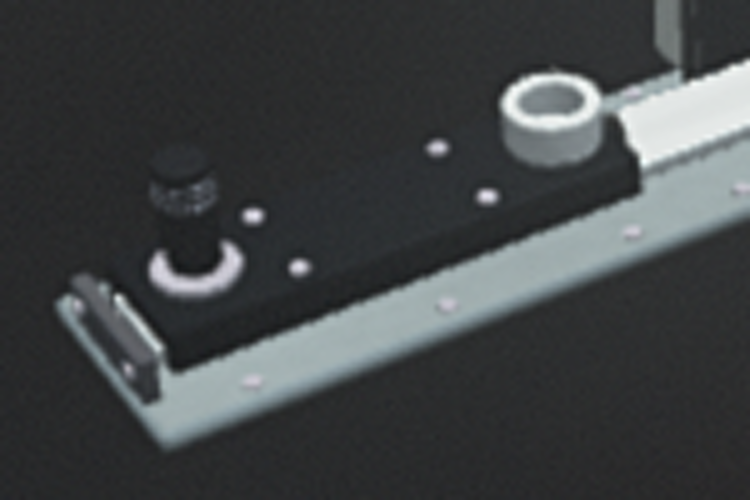

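View pics/s2.png

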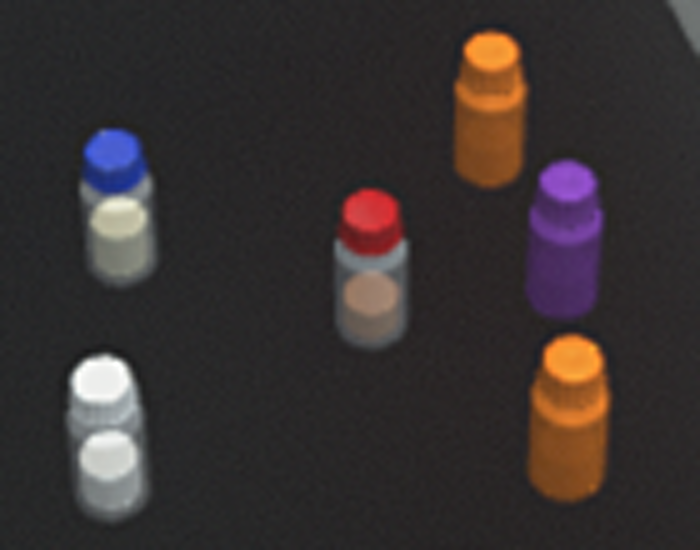

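View pics/t1.png

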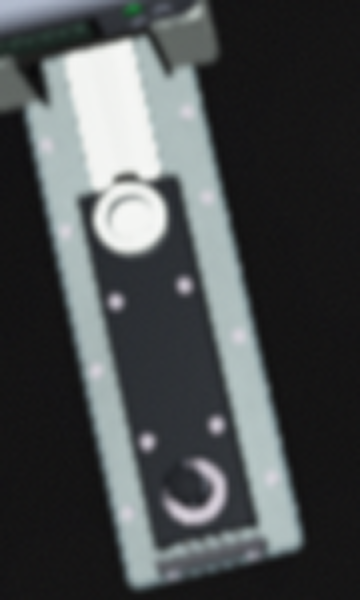

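View pics/t2.png

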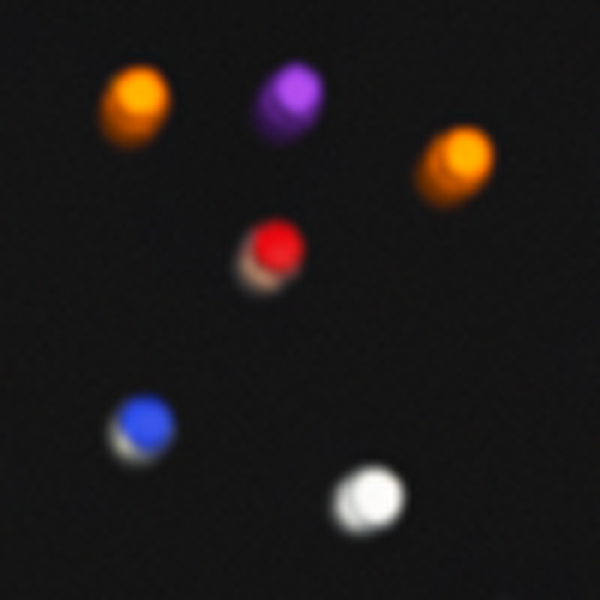

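```bash
python3 - <<'E'
from h import *
def tri(a,b):
    (o1,d1),(o2,d2)=ray("top",a),ray("side",b)
    s=np.linalg.lstsq(np.c_[d1,-d2],o2-o1,rcond=None)[0]; p,q=o1+s[0]*d1,o2+s[1]*d2
    return ((p+q)/2).round(4),np.linalg.norm(p-q).round(4)
z={"red":((396.1,260.8),(334.1,322),.05),"cup":((232.3,233.8),(300.3,179.8),.058),"knob":((245.6,301),(226.1,192.8),.09)}
for n,(a,b,h) in z.items(): print(n,atz("top",a,h).round(4),atz("side",b,h).round(4),tri(a,b))
c=np.mean([atz("top",z["cup"][0],.058),atz("side",z["cup"][1],.058)],0);k=np.mean([atz("top",z["knob"][0],.09),atz("side",z["knob"][1],.09)],0)
d=(c-k)[:2]; print(np.linalg.norm(d),np.degrees(np.arctan2(d[1],d[0])))
# bed edges direction from top: left edge points
a=atz("top",(200+133/4,180+585/4),.015);b=atz("top",(200+30/4,180+115/4),.015);e=atz("top",(200+300/4,180+545/4),.015);f=atz("top",(200+200/4,180+75/4),.015)
for d in (b-a,f-e): print(np.degrees(np.arctan2(d[1],d[0])))
print((a+e)/2)
o=ctrl.get_obs(); print(R.from_euler("xyz",o["orientation"],degrees=True).as_matrix().round(3))
E
```

```text
red [ 0.5288 -0.2749  0.05  ] [ 0.5277 -0.2747  0.05  ] (array([ 0.5282, -0.2748,  0.0501]), np.float64(0.0011))
cup [0.5933 0.0743 0.058 ] [0.5918 0.0744 0.058 ] (array([0.5926, 0.0744, 0.0581]), np.float64(0.0014))
knob [0.446  0.0418 0.09  ] [0.4452 0.0376 0.09  ] (array([0.446 , 0.0422, 0.0868]), np.float64(0.0005))
0.1510269265871701 13.264928608663565
12.662223680174199
11.609371772626748
[0.40864841 0.03226814 0.015     ]
[[-0.278 -0.     0.961]
 [-0.961  0.    -0.278]
 [-0.    -1.    -0.   ]]
```

```bash
python3 - <<'E'
from h import *
print("jar base front(side cam)",atz("side",(468,380),0).round(3),atz("side",(420,350),0).round(3))
for uv in [(422,213),(393,190),(345,203),(365,205)]: print(uv,atz("top",uv,0.0).round(3))
for n,uv in dict(o1=(373.2,235.2),o2=(428,246),pur=(399.3,235.3),blue=(374.4,290.6),white=(412.2,302.8)).items(): print(n,atz("top",uv,.05).round(3))
E
python3 -m crank '[[[-1,50,0,56,0],[-1,100,0,112,0],[-1,140,0,160,0],[-1,180,0,200,0],[-1,220,0,250,0],[-1,260,0,300,0],[-1,300,0,340,0],[-1,352,0,395,0],[-1,400,0,410,0],[-1,450,0,430,0],[-1,500,0,450,0],[-1,550,0,470,0]]]'
```

```text
jar base front(side cam) [ 0.679 -0.398  0.   ] [ 0.641 -0.327  0.   ]
(422, 213) [ 0.644 -0.344  0.   ]
(393, 190) [ 0.699 -0.281  0.   ]
(345, 203) [ 0.671 -0.172  0.   ]
(365, 205) [ 0.665 -0.217  0.   ]
o1 [ 0.585 -0.228  0.05 ]
o2 [ 0.559 -0.345  0.05 ]
pur [ 0.584 -0.284  0.05 ]
blue [ 0.466 -0.226  0.05 ]
white [ 0.439 -0.305  0.05 ]
clock: 2.7
tool_pos: [0.4862, -0.0127, 0.227]
orientation: [-90.0, 0.0, -106.2]
force: [-0.0, -0.6, 0.0]
opening: 0.0876
```

```bash
python3 -m crank '[[[-1,15,0,8,0.17],[-1,30,0,15,0.34],[-1,50,0,24,0.51],[-1,70,0,33,0.68],[-1,90,0,42,0.85],[-1,110,0,52,1.02],[-1,130,0,61,1.19],[-1,150,0,70,1.36],[-1,170,0,80,1.53],[-1,190,0,89,1.7],[-1,210,0,99,1.87],[-1,230,0,108,2.04]]]' && python3 -m crank '[[[-0.3,0,0,0,0.18],[-0.3,0,0,0,0.36],[-0.3,0,0,0,0.54],[-0.3,0,0,0,0.72],[-0.3,0,0,0,0.9],[-0.3,0,0,0,1.07],[-0.3,0,0,0,1.07]]]'
python3 - <<'E'
from h import *
o=ctrl.get_obs();im=ctrl.snapshot("wrist"); cv2.imwrite("pics/w1.png",im[:,:,::-1])
print(o["tool_pos"],o["orientation"],o["joint_pos"].round(1),o["opening"])
print(proj("wrist",[.5282,-.2748,.05],o))
print(R.from_euler("xyz",o["orientation"],degrees=True).as_matrix().round(3))
print([(d["extent"],round(d["confidence"],2)) for d in ctrl.find_in("wrist","vial_red")])
E
```

```text
clock: 4.2
tool_pos: [0.5262, -0.2624, 0.2266]
orientation: [-90.0, 0.0, 136.7]
force: [-0.2, 0.5, -0.1]
opening: 0.0875
clock: 5.08
tool_pos: [0.526, -0.2616, 0.2267]
orientation: [-90.0, -0.0, 75.7]
force: [-0.4, -0.7, 0.9]
opening: 0.0571
[ 0.5260219  -0.2616408   0.22665499] [-9.00110240e+01 -4.92202937e-04  7.57268076e+01] [ -7.4  12.4 -10.7   0.  -66.9 -96.9] 0.057054809333313805
[306.69486174 218.02860224]
[[ 0.247  0.    -0.969]
 [ 0.969 -0.     0.247]
 [ 0.    -1.    -0.   ]]
[([305.8, 252.2, 18.3, 31.3], 0.95), ([240.3, 243.6, 27.5, 30.4], 0.92), ([354.9, 235.4, 26.1, 30.0], 0.87), ([294.7, 200.7, 23.1, 27.8], 0.72)]
```

View pics/w1.png

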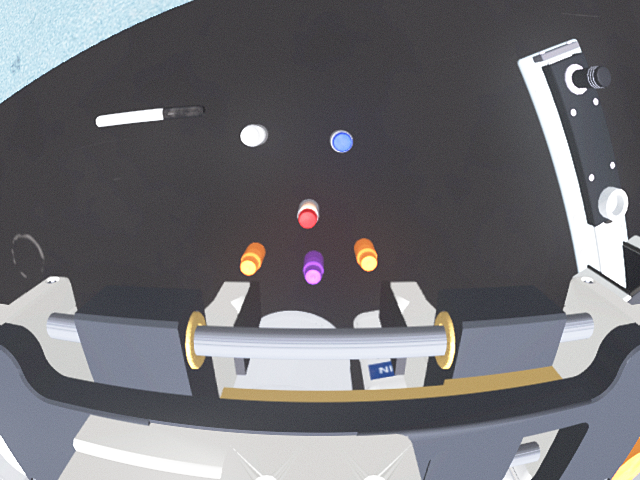

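The wrist view shows the red cap at (307,217). My projection of the measured position falls at (307,218), so the two agree. The path between the neighbours is clear, so I'm descending.

```bash
python3 -m crank '[[[0,-12,0,-5,0],[0,-12,40,-5,0],[0,-12,80,-5,0],[0,-12,120,-5,0],[0,-12,150,-5,0],[0,-12,150,-5,0]]]'
python3 - <<'E'
from h import *
o=ctrl.get_obs();im=ctrl.snapshot("wrist"); cv2.imwrite("pics/w2.png",im[:,:,::-1])
print(o["tool_pos"],proj("wrist",[.5282,-.2748,.05],o),proj("wrist",[.5282,-.2748,.0],o))
Rm=R.from_euler("xyz",o["orientation"],degrees=True).as_matrix(); print(Rm.T@(np.array([.5282,-.2748,.022])-o["tool_pos"])*1e3)
print([(d["extent"],round(d["confidence"],2)) for d in ctrl.find_in("wrist","vial_red")])
E
```

```text
clock: 5.92
tool_pos: [0.5263, -0.2747, 0.0743]
orientation: [-89.7, 0.0, 75.7]
force: [0.7, -0.9, 1.0]
opening: 0.0437
[ 0.52626397 -0.27474315  0.07425764] [320.77645735 282.78535889] [320.5963527 251.9387943]
[ 0.4381339  52.24755855 -2.1478918 ]
[([302.6, 240.2, 37.4, 58.5], 0.78), ([315.0, 318.9, 29.3, 59.1], 0.66)]
```

View pics/w2.png

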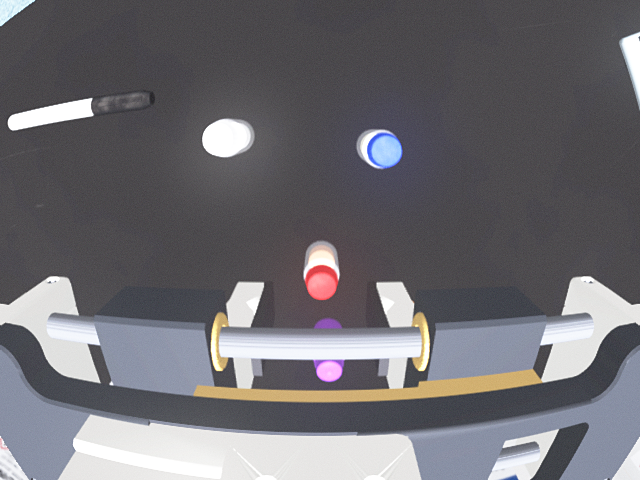

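The cap is centred between the fingers at (321,284), against a prediction of (321,283). I'll descend and grip.

```bash
python3 -m crank '[[[0,0,15,-2,0],[0,0,30,-2,0],[0,0,45,-2,0],[0,0,52,-2,0],[0,0,52,-2,0],[1,0,52,-2,0],[1,0,52,-2,0],[1,0,52,-2,0],[1,0,52,-2,0],[1,0,52,-2,0],[1,0,52,-2,0]]]'
python3 - <<'E'
from h import *
o=ctrl.get_obs();im=ctrl.snapshot("side"); cv2.imwrite("pics/s.png",im[:,:,::-1]); zoom("pics/s.png","pics/s3.png",240,200,160,120,5)
E
```

```text
clock: 7.4
tool_pos: [0.5301, -0.275, 0.0249]
orientation: [-90.0, 0.0, 75.7]
force: [-0.3, 1.5, 5.0]
opening: 0.0201
```

View pics/s.png

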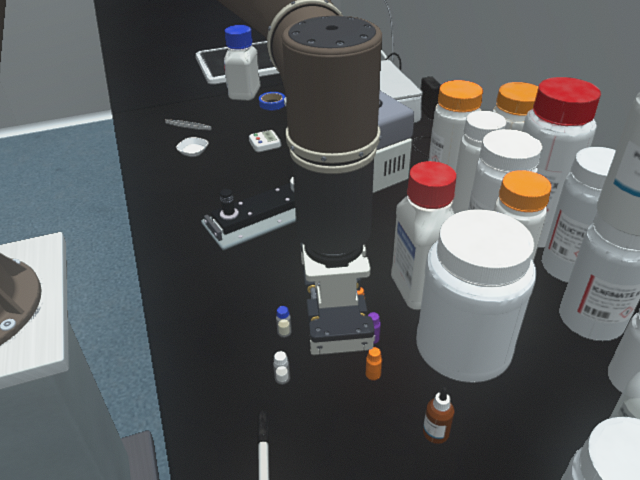

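The TCP settled 3 mm higher than I intended (25 mm instead of 22 mm), so I'll regrip a little lower on the glass.

```bash
python3 -m crank '[[[0.2,0,0,0,0],[0.2,0,0,0,0],[0.2,0,0,0,0],[0.2,0,4,2,0],[0.2,0,4,2,0],[0.2,0,4,2,0],[1,0,4,2,0],[1,0,4,2,0],[1,0,4,2,0],[1,0,4,2,0],[1,0,4,2,0]]]'
python3 - <<'E'
from h import *
o=ctrl.get_obs();im=ctrl.snapshot("wrist"); cv2.imwrite("pics/w3.png",im[:,:,::-1])
print(o["force"],o["opening"],o["tool_pos"])
E
```

```text
clock: 8.82
tool_pos: [0.5279, -0.2745, 0.0206]
orientation: [-90.0, 0.0, 75.7]
force: [-0.2, 0.1, 0.1]
opening: 0.0202
[-0.17929014  0.11189939  0.06367692] 0.020190515838486783 [ 0.52794229 -0.27449207  0.02062173]
```

View pics/w3.png

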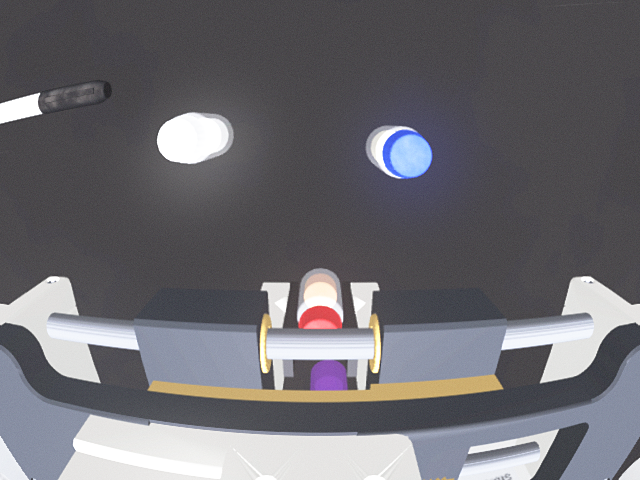

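```bash
python3 -m crank '[[[1,0,-30,0,0],[1,0,-60,0,0],[1,0,-100,0,0],[1,50,-120,3,-0.08],[1,100,-120,6,-0.16],[1,150,-120,10,-0.24],[1,200,-120,13,-0.31],[1,250,-120,16,-0.39],[1,300,-120,20,-0.47],[1,340,-120,23,-0.47],[1,340,-120,23,-0.47],[1,340,-120,23,-0.47]]]'
python3 - <<'E'
from h import *
o=ctrl.get_obs();im=ctrl.snapshot("wrist"); cv2.imwrite("pics/w4.png",im[:,:,::-1])
print(o["joint_pos"].round(1),o["opening"],o["tool_pos"],o["orientation"])
for p in ([.5926,.0744,.058],[.446,.040,.09]): print(proj("wrist",p,o))
im=ctrl.snapshot("side"); cv2.imwrite("pics/s4.png",im[:,:,::-1])
E
```

```text
clock: 10.38
tool_pos: [0.5894, 0.0606, 0.1403]
orientation: [-90.0, 0.0, 102.6]
force: [-0.2, 0.2, -0.2]
opening: 0.0204
[  24.8   16.9  -16.7   -0.   -56.5 -102.1] 0.020417989085105608 [0.58943275 0.06057456 0.14033193] [-8.99625641e+01  3.04450869e-03  1.02619807e+02]
[338.82920898 253.45421107]
[340.61343506  13.65979907]
```

View pics/w4.png

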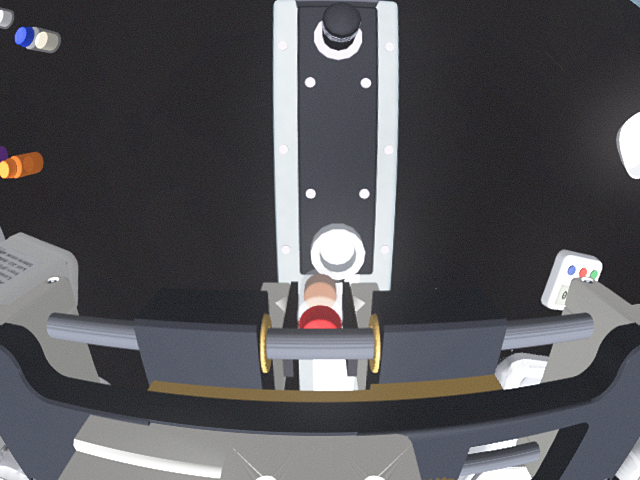

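View pics/s4.png

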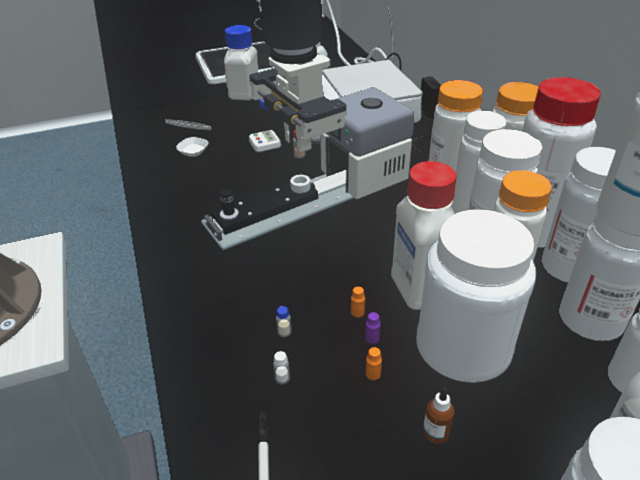

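```bash
python3 - <<'E'
from h import *
im=cv2.imread("pics/w4.png"); a=cv2.resize(im[0:130,260:410],None,fx=4,fy=4,interpolation=2); b=cv2.resize(im[220:320,280:400],None,fx=5,fy=5,interpolation=2)
cv2.imwrite("pics/w4a.png",a);cv2.imwrite("pics/w4b.png",b)
E
```

```text
(no output)
```

View pics/w4a.png

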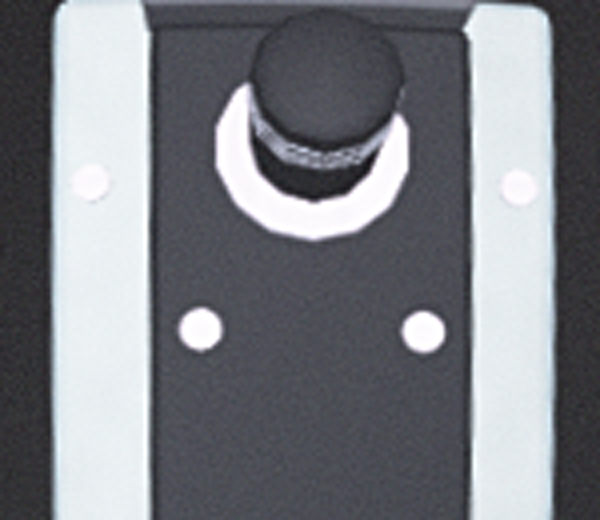

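View pics/w4b.png

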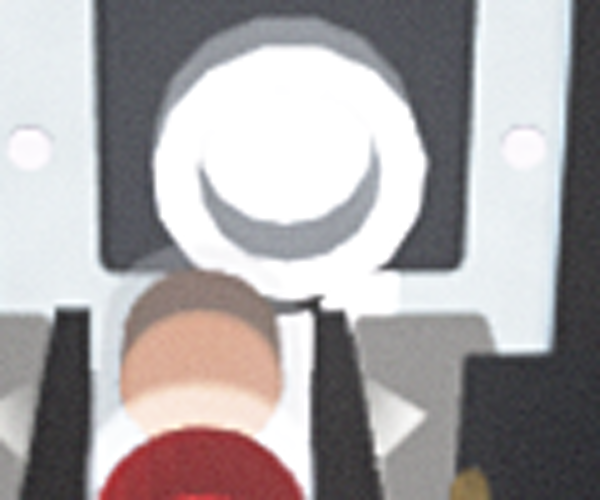

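```bash
python3 - <<'E'
from h import *
o={"tool_pos":np.array([0.58943275,0.06057456,0.14033193]),"orientation":[-8.99625641e+01,3.04450869e-03,1.02619807e+02]}
c=atz("wrist",(338,254.4),.058,o);k=atz("wrist",(341.7,20.5),.09,o);print(c,k)
col=atz("wrist",(260+313/4,147/4),.044,o);print("collar",col)
for q in (k,col):
    d=(c-q);print(np.linalg.norm(d[:2]),np.degrees(np.arctan2(d[1],d[0])))
# rail edge directions (shuttle plate left/right edges at z=.04)
for u1,u2 in (((260+150/4,520/4),(280+97/5,220+100/5)),((260+470/4,520/4),(280+472/5,220+100/5))):
    a=atz("wrist",u1,.04,o);b=atz("wrist",u2,.04,o);d=b-a;print(np.degrees(np.arctan2(d[1],d[0])))
Rm=R.from_euler("xyz",o["orientation"],degrees=True).as_matrix()
for t in (c,np.array([.5926,.0744,0])): print(Rm.T@(t-o["tool_pos"])*1e3)
E
```

```text
[0.5933943  0.07400546 0.058     ] [0.44993014 0.04147159 0.09      ]
collar [0.44849106 0.04145634 0.044     ]
0.14710682464232577 12.77706402147187
0.14851395519366717 12.660017912792535
12.901866302654271
12.793722869702767
[12.24527999 82.32681873 -6.8540309 ]
[ 12.80690931 140.32722671  -6.20301204]
```

Rail azimuth is 12.75°, and the cup is at (0.593, 0.074) in all three cameras. I'll move over it and stop just above the rim.

```bash
python3 -m crank '[[[1,6,0,-3,0],[1,12.4,0,-6.6,0],[1,12.4,0,-6.6,0],[1,12.4,20,-6.6,0],[1,12.4,40,-6.6,0],[1,12.4,56,-6.6,0],[1,12.4,56,-6.6,0],[1,12.4,56,-6.6,0]]]'
python3 - <<'E'
from h import *
o=ctrl.get_obs();im=ctrl.snapshot("wrist"); cv2.imwrite("pics/w5.png",im[:,:,::-1])
print(o["opening"],o["tool_pos"],o["orientation"])
im=ctrl.snapshot("side"); cv2.imwrite("pics/s5.png",im[:,:,::-1])
zoom("pics/s5.png","pics/s5z.png",240,110,120,100,6);zoom("pics/w5.png","pics/w5z.png",260,220,120,120,5)
im=ctrl.snapshot("top"); cv2.imwrite("pics/t5.png",im[:,:,::-1]);zoom("pics/t5.png","pics/t5z.png",190,180,90,90,6)
E
```

```text
clock: 11.48
tool_pos: [0.594, 0.0743, 0.0851]
orientation: [-90.0, 0.0, 102.6]
force: [-0.4, 0.9, -0.5]
opening: 0.0203
0.02032175235987423 [0.5940228  0.07426557 0.08513001] [-9.00413812e+01  7.87721431e-03  1.02605665e+02]
```

View pics/w5z.png

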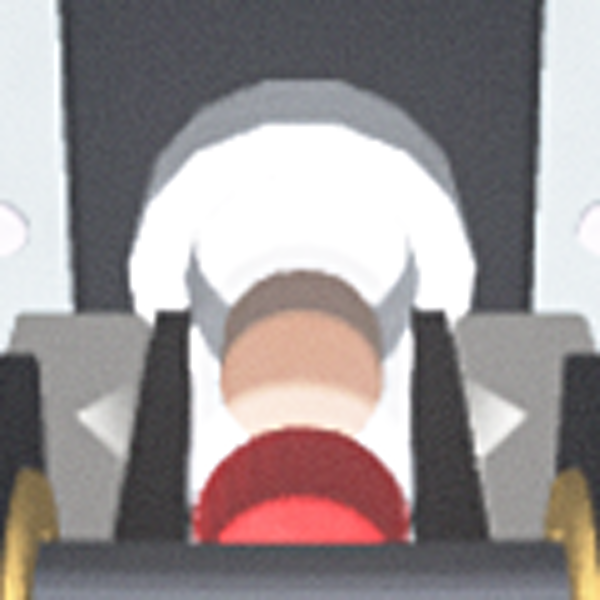

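View pics/s5z.png

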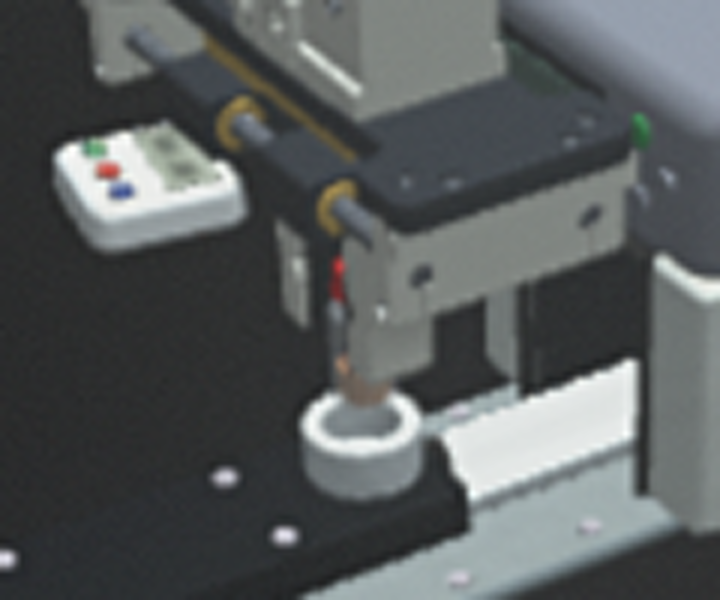

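View pics/t5z.png

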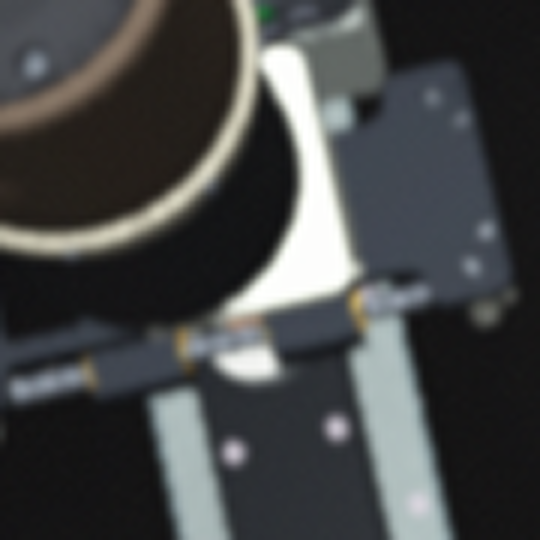

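```bash
python3 - <<'E'
from h import *
o={"tool_pos":np.array([0.594,0.07427,0.0851]),"orientation":[-9.00413812e+01,7.87721431e-03,1.02605665e+02]}
t=np.linspace(0,2*np.pi,60)
def circ(cam,c,r,ob=None): 
    q=np.array([proj(cam,[c[0]+r*np.cos(a),c[1]+r*np.sin(a),c[2]],ob) for a in t]);return q.min(0),q.max(0)
f=lambda q,x,y,k:[((a-[x,y])*k).round(0) for a in q]
v=[.594,.0743,.0645];c=[.5932,.0742,.058]
print("side vial bot",f(circ("side",v,.0105),240,110,6)," rim",f(circ("side",c,.019),240,110,6))
print("wrist vial bot",f(circ("wrist",v,.0105,o),260,220,5)," rim",f(circ("wrist",c,.019,o),260,220,5)," inner",f(circ("wrist",c,.0125,o),260,220,5))
E
```

```text
side vial bot [array([334., 382.]), array([401., 419.])]  rim [array([306., 385.]), array([426., 453.])]
wrist vial bot [array([201., 218.]), array([402., 401.])]  rim [array([126., 113.]), array([478., 435.])]  inner [array([186., 171.]), array([418., 383.])]
```

```bash
python3 - <<'E'
from h import *
o={"tool_pos":np.array([0.594,0.07427,0.0851]),"orientation":[-9.00413812e+01,7.87721431e-03,1.02605665e+02]}
im=cv2.imread("pics/w5.png");im=cv2.resize(im[220:340,260:380],None,fx=6,fy=6,interpolation=2)
t=np.linspace(0,2*np.pi,90)
def dr(c,r,col):
    q=np.array([proj("wrist",[c[0]+r*np.cos(a),c[1]+r*np.sin(a),c[2]],o) for a in t]);cv2.polylines(im,[((q-[260,220])*6).astype(np.int32)],True,col,1)
c=[.594,.0743];b=.0645
dr([*c,b],.0105,(0,255,0));dr([*c,b+.041],.00925,(255,0,0));dr([.5932,.0742,.058],.019,(0,0,255));dr([.5932,.0742,.058],.0125,(0,0,255));dr([.5932,.0742,.040],.019,(0,255,255))
cv2.imwrite("pics/ov5.png",im[:600])
E
```

```text
(no output)
```

View pics/ov5.png

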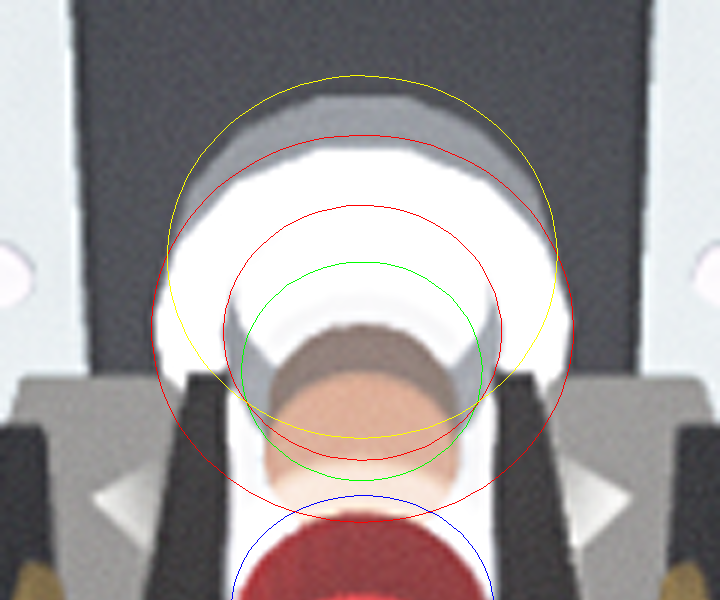

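Vial and cup line up in the wrist view: the rim and the cap both sit about 1.2 mm off my projections, in the same direction. I'll lower slowly into the cup.

```bash
python3 -m crank '[[[1,0,4,0.5,0],[1,0,8,0.5,0],[1,0,12,0.5,0],[1,0,15,0.5,0],[1,0,18,0.5,0],[1,0,18,0.5,0],[1,0,18,0.5,0]]]'; python3 -m crank '[[[1,0,1.5,0,0],[1,0,3,0,0],[1,0,4,0,0],[1,0,4,0,0],[1,0,4,0,0]]]'
```

```text
clock: 12.5
tool_pos: [0.5931, 0.0741, 0.0666]
orientation: [-90.0, 0.0, 102.6]
force: [0.5, -0.1, -0.3]
opening: 0.0202
clock: 13.12
tool_pos: [0.5931, 0.0741, 0.0626]
orientation: [-90.0, 0.0, 102.6]
force: [-0.1, -0.3, 0.3]
opening: 0.0202
```

```bash
python3 -m crank '[[[0.45,0,0.3,0,0],[0.45,0,0.3,0,0],[0.2,0,0,0,0],[0,0,0,0,0],[0,0,0,0,0],[0,0,0,0,0]]]'
python3 - <<'E'
from h import *
im=ctrl.snapshot("wrist"); cv2.imwrite("pics/w6.png",im[:,:,::-1])
im=ctrl.snapshot("side"); cv2.imwrite("pics/s6.png",im[:,:,::-1])
zoom("pics/s6.png","pics/s6z.png",240,110,120,100,6);zoom("pics/w6.png","pics/w6z.png",240,220,160,120,5)
E
```

```text
clock: 13.88
tool_pos: [0.593, 0.0741, 0.0626]
orientation: [-90.0, -0.0, 102.6]
force: [-0.4, -1.0, -0.3]
opening: 0.0435
```

View pics/w6z.png

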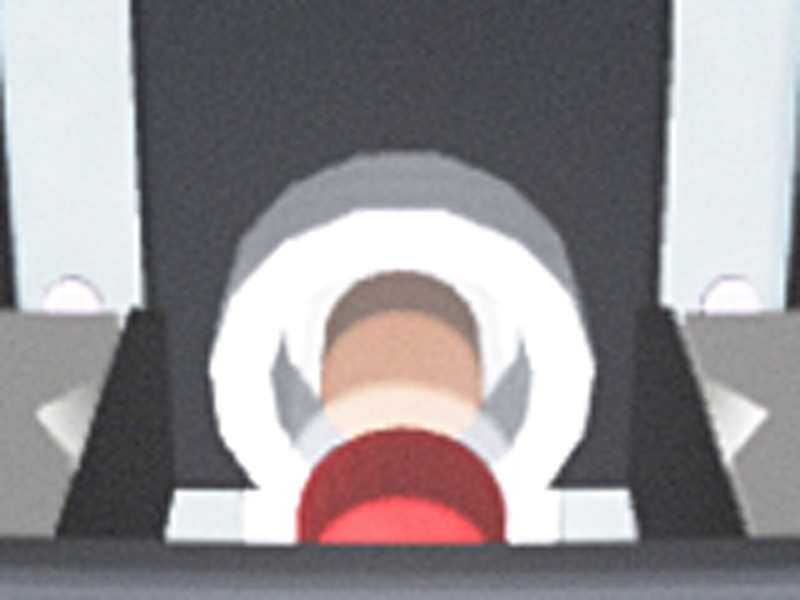

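View pics/s6z.png

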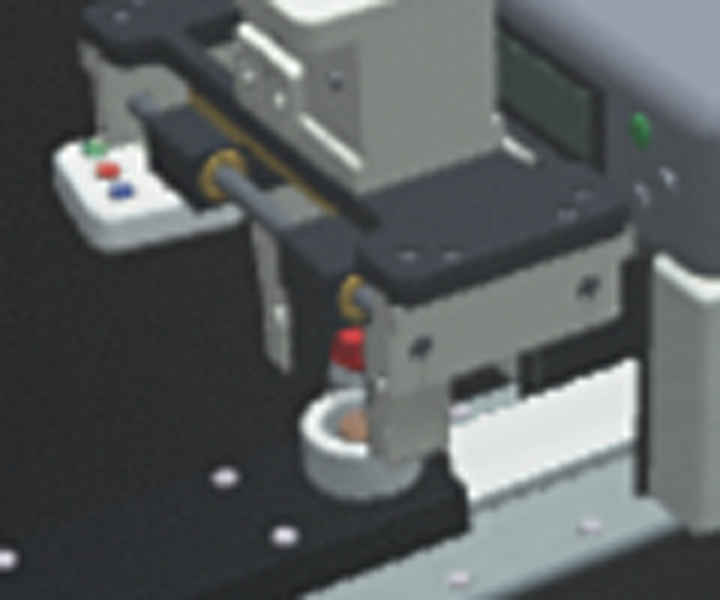

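The red vial stands upright in the cup and concentric with it, with the fingers clear at both sides. I'll lift and go back to the knob.

```bash
python3 -m crank '[[[0,0,-15,0,0],[0,0,-40,0,0],[0,0,-80,0,0],[0,0,-80,0,0],[0,0,-80,50,0],[0,0,-80,100,0],[0,0,-80,150,0],[0,0,-80,150,0],[0,0,-80,150,0]]]'
python3 - <<'E'
from h import *
o=ctrl.get_obs();im=ctrl.snapshot("wrist"); cv2.imwrite("pics/w7.png",im[:,:,::-1])
print(o["tool_pos"],o["orientation"],o["joint_pos"].round(1))
im=ctrl.snapshot("side"); cv2.imwrite("pics/s7.png",im[:,:,::-1])
zoom("pics/s7.png","pics/s7z.png",190,120,150,110,5)
print(proj("wrist",[.4467,.0411,.09],o),proj("wrist",[.4467,.0411,.044],o))
E
```

```text
clock: 15.1
tool_pos: [0.4472, 0.0417, 0.1435]
orientation: [-90.1, -0.0, 102.6]
force: [-0.5, -1.0, -1.0]
opening: 0.044
[0.44722677 0.04165137 0.14346473] [-9.01138448e+01 -1.99898603e-02  1.02622090e+02] [  30.6    3.3  -33.6    0.   -53.  -108. ]
[319.46824488 258.89410228] [319.50503145 236.33246146]
```

View pics/w7.png

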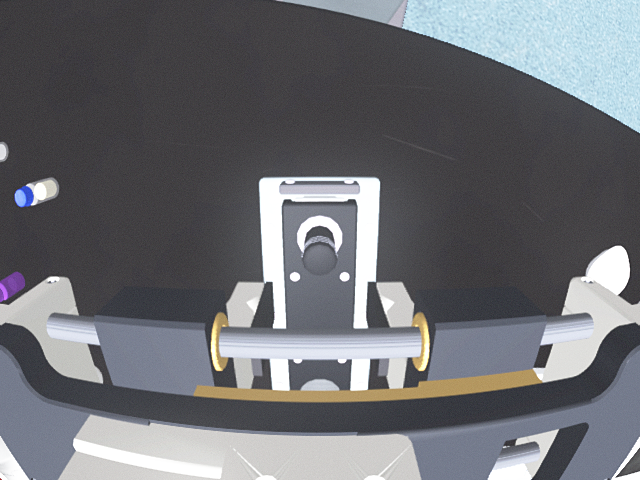

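View pics/s7z.png

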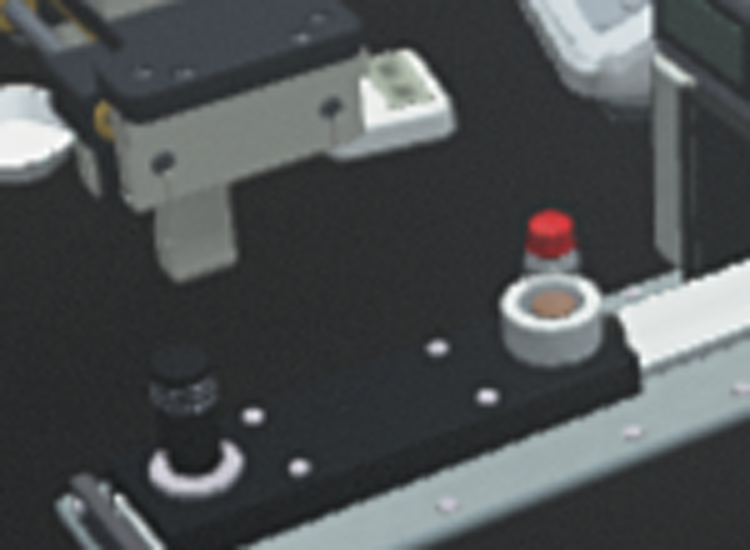

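The vial is upright in the cup at (550,270) in the zoomed side view, and the knob is centred under the fingers at (319,257). I'll lower and grip it.

```bash
python3 -m crank '[[[0,0,30,0,0],[0,0,60,0,0],[0,0,87,0,0],[0,0,87,0,0],[0.4,0,87,0,0],[0.4,0,87,0,0],[1,0,87,0,0],[1,0,87,0,0],[1,0,87,0,0],[1,0,87,0,0]]]'
python3 - <<'E'
from h import *
o=ctrl.get_obs();print(o["tool_pos"],o["force"],o["opening"])
E
```

```text
clock: 16.45
tool_pos: [0.4473, 0.0413, 0.0563]
orientation: [-90.1, 0.0, 102.6]
force: [0.4, -3.3, 7.2]
opening: 0.0214
[0.44727586 0.04132606 0.05632135] [ 0.3961156  -3.28870158  7.16777784] 0.021425763366063968
```

```bash
python3 -m crank '[[[1,0,0,0,0],[1,0,0,0,0]]]'; python3 -m crank '[[[1,0,0,-0.5,0],[1,0,0,-1,0]]]';python3 -m crank '[[[1,0,0,-0.5,0],[1,0,0,-1,0]]]'
```

```text
clock: 16.7
tool_pos: [0.4473, 0.0414, 0.0563]
orientation: [-90.1, 0.0, 102.6]
force: [-0.2, -2.7, 6.9]
opening: 0.0217
clock: 16.95
tool_pos: [0.4473, 0.0413, 0.0563]
orientation: [-90.0, 0.0, 102.6]
force: [-4.5, -1.8, 12.1]
opening: 0.0213
clock: 17.2
tool_pos: [0.4475, 0.0413, 0.0562]
orientation: [-89.9, 0.0, 102.6]
force: [-7.5, -0.8, 15.5]
opening: 0.0213
```

```bash
python3 -m crank '[[[1,0,-0.7,0,0],[1,0,-1.4,0,0],[1,0,-1.4,0,0]]]';python3 -m crank '[[[1,0,-0.2,-0.5,0],[1,0,-0.4,-1,0]]]'
```

```text
clock: 17.58
tool_pos: [0.4476, 0.0413, 0.0565]
orientation: [-89.9, 0.0, 102.6]
force: [-2.6, -1.3, -2.3]
opening: 0.0217
clock: 17.82
tool_pos: [0.4476, 0.0413, 0.0565]
orientation: [-89.8, 0.0, 102.5]
force: [-6.4, -1.2, -2.2]
opening: 0.0211
```

```bash
python3 -m crank '[[[1,0,-0.2,-0.5,0],[1,0,-0.4,-1,0]]]';python3 -m crank '[[[1,0,-0.2,-0.5,0],[1,0,-0.4,-1,0]]]'
```

```text
clock: 18.08
tool_pos: [0.4477, 0.0413, 0.0566]
orientation: [-89.7, 0.0, 102.5]
force: [-9.8, 1.3, -3.0]
opening: 0.0214
clock: 18.32
tool_pos: [0.4478, 0.0413, 0.0566]
orientation: [-89.6, 0.0, 102.5]
force: [-11.1, 2.1, -5.3]
opening: 0.0212
```

```bash
python3 -m crank '[[[1,0,0,-0.5,0],[1,0,0,-1,0]]]';python3 -m crank '[[[1,0,-0.1,-0.5,0],[1,0,-0.2,-1,0]]]'
```

```text
clock: 18.58
tool_pos: [0.4482, 0.0413, 0.0565]
orientation: [-89.5, 0.0, 102.5]
force: [-15.6, 1.7, -0.3]
opening: 0.0212
clock: 18.82
tool_pos: [0.4485, 0.0414, 0.0565]
orientation: [-89.5, 0.0, 102.5]
force: [-15.1, 1.9, -1.6]
opening: 0.021
```

```bash
python3 -m crank '[[[1,0,-0.1,-0.5,0],[1,0,-0.2,-1,0]]]';python3 -m crank '[[[1,0,0,-0.5,0],[1,0,0,-1,0]]]'
```

```text
clock: 19.08
tool_pos: [0.449, 0.0415, 0.0565]
orientation: [-89.4, 0.0, 102.5]
force: [-17.0, 2.1, -0.9]
opening: 0.022
clock: 19.32
tool_pos: [0.4511, 0.042, 0.0566]
orientation: [-89.5, 0.0, 102.5]
force: [-10.5, 1.4, -7.1]
opening: 0.0215
```

```bash
python3 -m crank '[[[1,0,0.5,-0.5,0],[1,0,1,-1,0],[1,0,1,-2,0],[1,0,1,-3,0],[1,0,1,-4,0],[1,0,1,-4,0]]]'
python3 - <<'E'
from h import *
im=ctrl.snapshot("side"); cv2.imwrite("pics/s8.png",im[:,:,::-1])
zoom("pics/s8.png","pics/s8z.png",190,120,150,110,5)
E
```

```text
clock: 20.08
tool_pos: [0.4579, 0.0436, 0.0566]
orientation: [-89.8, 0.0, 102.5]
force: [-3.8, -1.6, -8.2]
opening: 0.0215
```

View pics/s8z.png

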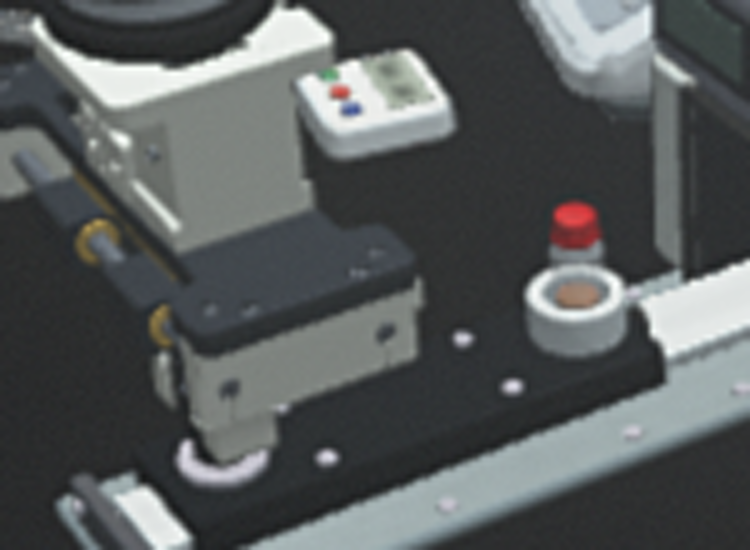

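Broken free: the shuttle is about 11 mm along, drag is near 4 N and the vial is still upright. I'll take it on gently, staying short of the earliest possible stop position.

```bash
python3 -m crank '[[[1,0,0.5,-4,0],[1,0,1,-11,0],[1,0,1,-19,0],[1,0,1,-27,0],[1,0,1,-35,0],[1,0,1,-43,0],[1,0,1,-51,0],[1,0,1,-59,0],[1,0,1,-67,0],[1,0,1,-75,0],[1,0,1,-83,0],[1,0,1,-87,0]]]'
python3 - <<'E'
from h import *
o=ctrl.get_obs();u=np.array([np.cos(np.radians(12.7)),np.sin(np.radians(12.7))])
print("travel",(o["tool_pos"][:2]-[.4473,.0413])@u,"fu",o["force"][:2]@u,"lat",o["force"][:2]@[-u[1],u[0]])
im=ctrl.snapshot("side"); cv2.imwrite("pics/s9.png",im[:,:,::-1])
zoom("pics/s9.png","pics/s9z.png",200,100,150,110,5)
E
```

```text
clock: 21.62
tool_pos: [0.5441, 0.0631, 0.0566]
orientation: [-89.9, 0.0, 102.6]
force: [-6.8, -1.5, 0.2]
opening: 0.0213
travel 0.09920243478350789 fu -6.939909154776965 lat 0.06257478899229084
```

View pics/s9z.png

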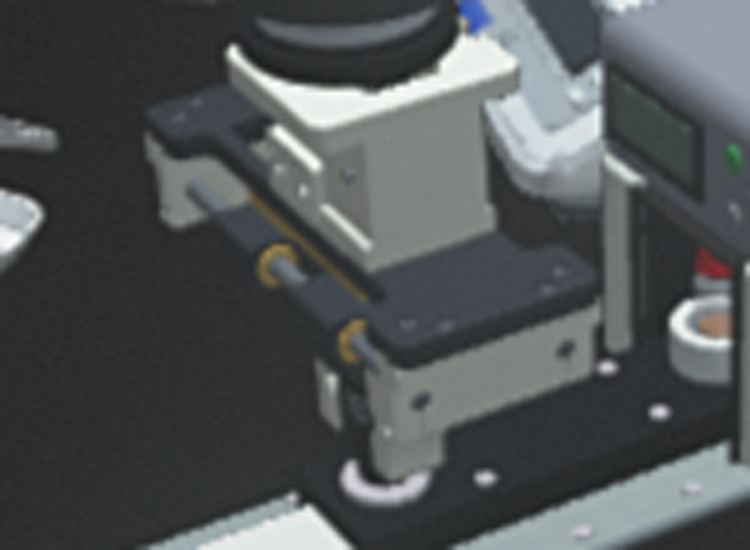

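```bash
cat > g.py <<'E'
from h import *
import sys
o=ctrl.get_obs();u=np.array([np.cos(np.radians(12.7)),np.sin(np.radians(12.7))])
f=o["force"][:2]@u
print("travel %.4f fu %.1f lat %.1f fz %.1f t %.2f"%((o["tool_pos"][:2]-[.4473,.0413])@u,f,o["force"][:2]@[-u[1],u[0]],o["force"][2],o["clock"]))
sys.exit(1 if f<-8 else 0)
E
python3 -m crank '[[[1,0,0,-2,0],[1,0,0,-4,0],[1,0,0,-6,0],[1,0,0,-8,0]]]' >/dev/null; python3 g.py && python3 -m crank '[[[1,0,0,-1,0],[1,0,0,-2,0]]]' >/dev/null; python3 g.py && python3 -m crank '[[[1,0,0,-1,0],[1,0,0,-2,0]]]' >/dev/null; python3 g.py && python3 -m crank '[[[1,0,0,-1,0],[1,0,0,-2,0]]]' > /dev/null; python3 g.py
```

```text
travel 0.1069 fu -6.3 lat 0.3 fz 0.1 t 22.18
travel 0.1090 fu -5.3 lat 0.2 fz -1.6 t 22.43
travel 0.1109 fu -5.8 lat 0.9 fz 0.1 t 22.68
travel 0.1129 fu -5.0 lat 0.2 fz -1.5 t 22.93
```

```bash
S() { python3 g.py; }
python3 -m crank '[[[1,0,0,-1,0],[1,0,0,-2,0]]]' >/dev/null; S && python3 -m crank '[[[1,0,0,-1,0],[1,0,0,-2,0]]]' >/dev/null && S && python3 -m crank '[[[1,0,0,-1,0],[1,0,0,-2,0]]]' >/dev/null && S && python3 -m crank '[[[1,0,0,-1,0],[1,0,0,-2,0]]]' > /dev/null && S && python3 -m crank '[[[1,0,0,-1,0],[1,0,0,-2,0]]]' > /dev/null && S && python3 -m crank '[[[1,0,0,-1,0],[1,0,0,-2,0]]]' > /dev/null && S && python3 -m crank '[[[1,0,0,-1,0],[1,0,0,-2,0]]]' > /dev/null && S && python3 -m crank '[[[1,0,0,-1,0],[1,0,0,-2,0]]]' > /dev/null && S
```

```text
travel 0.1150 fu -5.8 lat 0.0 fz -0.2 t 23.18
travel 0.1169 fu -5.5 lat 0.5 fz -1.4 t 23.43
travel 0.1190 fu -5.8 lat -0.0 fz -1.1 t 23.68
travel 0.1210 fu -4.8 lat 0.0 fz -0.7 t 23.93
travel 0.1229 fu -5.5 lat -0.3 fz -0.9 t 24.18
travel 0.1250 fu -5.2 lat 0.4 fz -0.9 t 24.43
travel 0.1270 fu -5.1 lat -0.4 fz -1.1 t 24.68
travel 0.1290 fu -5.6 lat -0.3 fz -0.4 t 24.93
```

Running drag is a steady 5.3 N or so, with no stop felt yet.

```bash
S() { python3 g.py; }
python3 -m crank '[[[1,0,0,-1,0],[1,0,0,-2,0]]]' >/dev/null; S && python3 -m crank '[[[1,0,0,-1,0],[1,0,0,-2,0]]]' >/dev/null && S && python3 -m crank '[[[1,0,0,-1,0],[1,0,0,-2,0]]]' >/dev/null && S && python3 -m crank '[[[1,0,0,-1,0],[1,0,0,-2,0]]]' > /dev/null && S && python3 -m crank '[[[1,0,0,-1,0],[1,0,0,-2,0]]]' > /dev/null && S && python3 -m crank '[[[1,0,0,-1,0],[1,0,0,-2,0]]]' > /dev/null && S && python3 -m crank '[[[1,0,0,-1,0],[1,0,0,-2,0]]]' > /dev/null && S && python3 -m crank '[[[1,0,0,-1,0],[1,0,0,-2,0]]]' > /dev/null && S
```

```text
travel 0.1310 fu -5.6 lat 0.5 fz -0.9 t 25.18
travel 0.1330 fu -6.6 lat 1.0 fz -0.6 t 25.43
travel 0.1350 fu -5.0 lat 0.6 fz 0.1 t 25.68
travel 0.1370 fu -5.0 lat 0.8 fz -0.5 t 25.93
travel 0.1390 fu -5.0 lat 0.6 fz -0.4 t 26.18
travel 0.1410 fu -5.1 lat -0.5 fz -0.2 t 26.43
travel 0.1430 fu -4.6 lat 0.2 fz -0.7 t 26.68
travel 0.1450 fu -5.2 lat 1.4 fz -0.8 t 26.93
```

```bash
S() { python3 g.py; }
python3 -m crank '[[[1,0,0,-1,0],[1,0,0,-2,0]]]' >/dev/null; S && python3 -m crank '[[[1,0,0,-1,0],[1,0,0,-2,0]]]' >/dev/null && S && python3 -m crank '[[[1,0,0,-1,0],[1,0,0,-2,0]]]' >/dev/null && S && python3 -m crank '[[[1,0,0,-1,0],[1,0,0,-2,0]]]' > /dev/null && S && python3 -m crank '[[[1,0,0,-1,0],[1,0,0,-2,0]]]' > /dev/null && S && python3 -m crank '[[[1,0,0,-1,0],[1,0,0,-2,0]]]' > /dev/null && S && python3 -m crank '[[[1,0,0,-1,0],[1,0,0,-2,0]]]' > /dev/null && S && python3 -m crank '[[[1,0,0,-1,0],[1,0,0,-2,0]]]' > /dev/null && S
```

```text
travel 0.1470 fu -5.4 lat 0.3 fz -0.2 t 27.18
travel 0.1491 fu -5.0 lat 0.1 fz -0.8 t 27.43
travel 0.1510 fu -6.8 lat 0.1 fz 0.2 t 27.68
travel 0.1530 fu -5.7 lat 0.3 fz -0.7 t 27.93
travel 0.1550 fu -5.5 lat 0.4 fz -0.6 t 28.18
travel 0.1571 fu -5.5 lat 0.9 fz 0.1 t 28.43
travel 0.1588 fu -6.9 lat 0.3 fz 0.7 t 28.68
travel 0.1600 fu -9.5 lat 1.3 fz 4.2 t 28.93
```

The stop was touched at about 0.158 m and the force is rising. I'll press on in half-millimetre steps.

```bash
python3 -m crank '[[[1,0,-0.2,-0.4,0],[1,0,-0.3,-0.8,0]]]' >/dev/null; python3 g.py; python3 -m crank '[[[1,0,0,0,0],[1,0,0,0,0]]]' >/dev/null; python3 g.py
```

```text
travel 0.1603 fu -10.0 lat 1.8 fz 2.4 t 29.18
travel 0.1603 fu -10.1 lat 2.5 fz 2.1 t 29.43
```

```bash
python3 -m crank '[[[1,0,0,-0.4,0],[1,0,-0.2,-0.8,0]]]' >/dev/null; python3 g.py
```

```text
travel 0.1605 fu -11.1 lat 1.9 fz 1.5 t 29.68
```

```bash
python3 -m crank '[[[1,0,-0.1,-0.4,0],[1,0,-0.2,-0.8,0],[1,0,-0.2,-0.8,0]]]' >/dev/null; python3 g.py; python3 -m crank '[[[1,0,-0.1,-0.3,0],[1,0,-0.1,-0.6,0],[1,0,-0.1,-0.6,0]]]' >/dev/null; python3 g.py
```

```text
travel 0.1610 fu -11.7 lat 3.3 fz 2.5 t 30.05
travel 0.1613 fu -12.1 lat 2.0 fz 2.2 t 30.43
```

```bash
python3 -m crank '[[[1,0,-0.1,-0.3,0],[1,0,-0.1,-0.6,0],[1,0,-0.1,-0.6,0],[1,0,-0.1,-0.6,0]]]' >/dev/null; python3 g.py; python3 -m crank '[[[1,0,0,0,0],[1,0,0,0,0]]]' >/dev/null; python3 g.py
```

```text
travel 0.1616 fu -13.3 lat 3.2 fz 2.0 t 30.93
travel 0.1615 fu -13.5 lat 2.9 fz 1.6 t 31.18
```

```bash
python3 -m crank '[[[0.3,0,0,0,0],[0,0,0,0,0],[0,0,0,0,0],[0,0,0,0,0],[0,0,0,0,0]]]'; python3 -m crank '[[[0,0,-20,0,0],[0,0,-50,0,0],[0,0,-90,0,0],[0,0,-120,40,0],[0,0,-120,80,0],[0,0,-120,80,0],[0,0,-120,80,0]]]'
python3 - <<'E'
from h import *
for n in ("side","top","wrist"):
    im=ctrl.snapshot(n); cv2.imwrite(f"pics/{n}10.png",im[:,:,::-1])
zoom("pics/side10.png","pics/s10z.png",210,80,200,140,4)
E
```

```text
clock: 31.8
tool_pos: [0.6085, 0.0775, 0.0575]
orientation: [-90.0, -0.0, 102.6]
force: [0.4, -0.9, 0.0]
opening: 0.0436
clock: 32.67
tool_pos: [0.5306, 0.0602, 0.1779]
orientation: [-90.1, -0.0, 102.6]
force: [-0.2, 0.5, 0.4]
opening: 0.044
```

View pics/s10z.png

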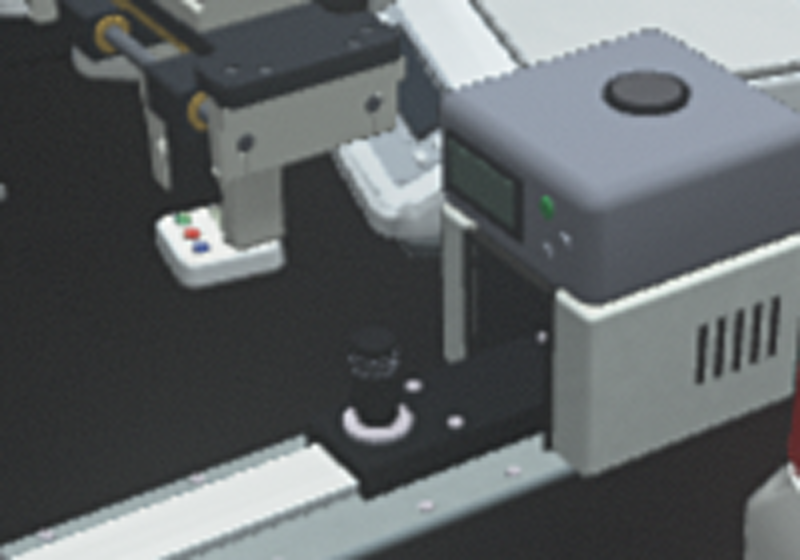

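View pics/wrist10.png

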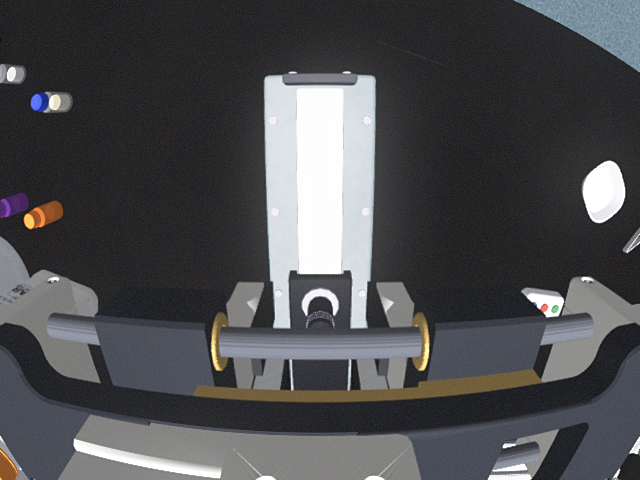

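```bash
python3 - <<'E'
from h import *
k=atz("side",(210+373/4,80+340/4),.09);k0=atz("side",(226.1,192.8),.09)
c=atz("side",(210+377/4,80+420/4),.044);c0=atz("side",(190+196/5,160+267/5),.044)
print(np.linalg.norm(k-k0),np.linalg.norm(c-c0)); o=ctrl.get_obs(); print(o["clock"],o["qvel"].round(2))
E
```

```text
0.15753460351308013 0.15815123652910804
32.825 [ 0.07  0.17 -0.11 -0.13 -0.05 -0.05]
```

```bash
python3 -c "
from plant import ctrl
print(ctrl.close_job())"
```

```text
the job is handed in; nothing more can be done
None
```

The red-capped vial is in the shuttle's cup, the shuttle is pressed home in the reading head and released, and I handed the job in at about 33 s of the 64 s allowed.

- **Loading:** I gripped the vial, regripping once a few millimetres lower, and stood it in the cup with the shuttle still in its loading position. Side and wrist pictures showed it upright and concentric in the cup.
- **Pushing:** I gripped the knob. The shuttle broke free at about 17 N on the wrist reading, slightly over the 16 N stated. It then ran at 5 to 5.5 N until I felt the end stop at about 0.158 m of travel.
- **Pressing home:** I pressed in small steps to 13.5 N total at 0.1615 m and held it there. Taking off the drag, that is about 8 N on the pin, above the 5 N needed and below the 15 N limit.
- **Last checks:** After release, the side camera put the shuttle 0.158 m along. With about 1–2 mm of error that fits it having sprung back a little and still resting on the pin. The gripper was clear of everything, with no contact force.
- **Not confirmed:** I could not see the vial inside the head, and I could not measure the remaining force on the pin. I last saw the vial upright just before it went in, with the shuttle about 0.1 m along. The blue and white vials were not touched at any point, but I did not measure their positions again at the end.

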